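# Fit the kettle heater's fuse and switch on

## Robot

A 6-joint arm with a two-finger parallel gripper is mounted at the origin on the work surface. World frame = base frame: x ahead of the robot, y to its left, z up, the work surface at z = 0. Lengths are in mm, angles in degrees, forces in N, time in s.
With the tool pointing down it reaches from about 275 to 750 mm from the base axis. Payload 10.2 kg.
Tool frame: the origin (TCP) lies on the centre line of the jaws, within the pads' length; the fingertips stand ctrl.tips_ahead ahead of it and the grasp point (between the pads) lies 6 mm ahead of it (ctrl.tips_ahead is the distance from the TCP to the fingertips, in mm); z points along the fingers, y is the line along which they close (so a half turn about z gives the same grasp; the last joint's range is limited). The gripper opens to 88 mm and grips with 3 to 60 N. Pads are 18 mm wide; open, the fingers measure 123 mm over their backs; the gripper's body (75 mm by 187 mm) begins 45 mm behind the grasp point.
Start: joints at [-82.185, 17.928, 85.812, -0, 76.261, -12.8], TCP at [184.833, -491.394, 223.92] pointing down, gripper open.
Joint ranges: [-168.41, 168.41], [-55.51, 124.54], [10.69, 146.95], [-70.63, 250.63], [1, 178], [-165.06, 165.06]. Speed limits (degrees/s): [136.94, 136.94, 172.46, 180, 180, 180].

## Interface

Orientations are given as a 3x3 rotation matrix whose columns are the frame's x, y, z axes.
In Python, from cell import ctrl, optics gives the robot as it stands.
- The arm moves only by the tool carry_out, never from a script. Its argument "deltas" is a list of rows, each a list of 6 numbers: the shift along the tool's x, y, z in m, then the turn, a rotation vector about the tool's x, y, z in degrees. A call has 1 to 20 rows; each row shifts and turns the commanded pose from where the row before left it, along the tool's axes as they then stand; what a row does not reach is not made up. A row lasts 1/10 s, in which the tool goes at most 50 mm and 8.59 degrees, less where a joint would pass 70% of its speed; a pose out of reach is approached as far as the arm can. A call is refused whole if a number of a shift passes 0.05 or a number of a turn 8.59, either way. A call with a gripper value outside its range is refused whole. "fingers" is the closure in counts, from 0 (fully open) to 255 (shut), set as the call begins (left out, the last holds). The fingers move at their own pace and stop on an object; "squeeze" is the grip in N (left out, the last holds). Time passes only in rows, so rows that do not move let the fingers close. It gives the time, the measured TCP pose, the force, the opening and the grip force at its end, in the units of the state.
- ctrl.sense(): the state, without advancing time (a new reading comes with each control period).
- optics.get_image(name): name is "scene" or "top"; returns a dict with "img" (400x640x3 uint8, blue, green, red), "K" (3x3 intrinsics, pixels), "pose" (4x4, takes a point from camera to world coordinates). Camera axes: x right, y up, looking along -z (the intrinsics and any distortion apply to the point x, -y, -z); pixel columns grow to the right and rows downward; lengths in mm; the calibration is good to about 2 mm. A picture is of the moment at which its call begins. There is no depth.
- ctrl.close_job(): hands the job in; it is judged then, once.
The state is a dict: "t": time; "joints": joint angles; "joint_vel": joint speeds; "joint_torque": joint torques, N m; "ee_pos": TCP position; "eef_rot": TCP orientation; "contact_force": force on the tool from outside, world axes, zero at the start; "moment": the same for the moment, N m; "grip_width": finger opening in mm; "grip_force": force on a finger pad.
Only numpy, scipy, OpenCV 4.12 (cv2) and the standard library are available. Lean on these libraries where they do the work, as an engineer would, in place of code of your own. Each camera call takes 0.05 s, during which the arm holds its last target. There are 200 camera calls.

## Task

Fit the large white fuse into the fuse holder of the brew kettle's heater: press it down gently between the two spring clips until it snaps fully home on its seats, then throw the isolator lever all the way over to the far side to switch the heater on. The ceramic can crack, so never press it hard, and leave the small fuse, the screwdriver and the bottle where they are.

Things in the scene. Friction and masses are not known exactly. Their poses are not given: they have to be found in the camera images.
- panel: Fuse holder: fixed grey plate 200 x 110 x 6 mm with a black clip unit centred on it. Origin: centre of the plate's underside; x runs from clip to clip, z up. Two seats (x = +-34 to 60 mm); between them open to 12 mm below, over a 36 mm wide bar. At each end a copper spring leaf, 18 mm wide: bead 21 mm above the seat (92 mm between free beads), flared mouth to 34 mm. Either way round is right.
- fuse: Large fuse: loose square bar, white ceramic with brass ends, 100 mm long (x), 26 mm wide and high at the ends, 24 x 24 mm over the white middle 64 mm; 0.10 to 0.20 kg. Origin: centre of its underside, z up. Home, its underside lies on both seats, centred in the holder, parallel to it. It cracks if its contacts with the holder (seats, cheeks and clips together) pass 50 N.
- isolator_base: The isolator: fixed grey block 70 x 50 x 25 mm with a lever on it. Origin: centre of its underside; the lever swings in its x-z plane about an axis along its y, 22 mm above the bench.
- isolator (a joint): Lever angle, rad: 0 (to 0.15) as found, leaning 0.5 rad from vertical towards the block's -x (the robot's side); 1.0 is fully over, leaning 0.5 rad towards its +x. It stays where it is left; moving it takes about 1 N at the ball.
- isolator_tip (a point): Centre of the black ball, 26 mm across, on the lever's end, 80 mm from the lever's axis.
- small_fuse: Bystander: a smaller loose fuse of the same make, 68 mm long, 20 mm wide and high, too short for this holder. Origin: centre of its underside. It may lie in either of two places on the mat, the large fuse in the other.
- screwdriver: Bystander: a loose screwdriver lying beyond the holder, about 0.2 m long, along its own x. Origin: centre of its underside.
- bottle: Bystander: a standing closed bottle, 66 mm across, 170 mm tall. Origin: centre of its underside.
- fuse_bed (a point): Point over the holder's middle, 20 mm above the plate's underside. The clip unit stands on packing, so the seats' tops lie 0 to 18 mm above this point: it differs each time, is not measured and must be felt (they are rigid). Cheeks at x = +-35 to 43 mm leave 2 mm each side of the fuse and flare outwards to 7 mm from 13 to 22 mm above the seats.
- fuse_center (a point): Middle of the large fuse, 13 mm above its underside. Its ends are chamfered above and below: 90 mm long at bottom and top, 100 mm at mid height. Pushed down, the chamfers spread the clips from about 17 mm above home, taking 5 to 12 N; from about 11 mm the push falls away, from 4 mm the clips snap in over the noses and help it down, then the seats stop it hard.
- stud_a (a joint): Travel, m, of the sprung copper contact stud (10 mm across) in the seat at x = +40 mm: 0 standing 2 mm proud of the seat, 0.002 pushed in flush by a fuse that is home; takes 1 N. The reading is noisy.
- stud_b (a joint): The same for the stud at x = -40 mm.
Things that resemble listed ones, but are neither listed nor needed, are in the scene too. Leave any turquoise look-alike of the isolator_base alone. What is shaped like the fuse but blue is not meant.

How it is judged (in metres and radians):
On the way, in this order (a step that is already met when the one before it is completed fails the run):
1. the large fuse is snapped home between both clips (horizontal distance between fuse and panel below 0.004 m and angle between the x axis of fuse and the x axis of panel, either way round below 0.06 rad and angle between fuse's own z axis and vertical below 0.06 rad and value of joint each of stud_a, stud_b above 0.0012 m), for 0.2 s.
2. the isolator lever is thrown to the far side (value of joint isolator above 0.9 rad), for 0.2 s.
At the end, for the whole second after the job is handed in: The large fuse is snapped in the holder, centred within 4 mm, parallel and level within 0.06 rad, down on its seats (both contact studs pushed in more than 1.2 of their 2 mm), at rest, and the isolator lever is past 0.9 rad (all of step 1 and value of joint isolator above 0.9 rad and linear speed of fuse below 0.02 m/s); the robot touches nothing.
It fails at once if the fuse is pressed against the holder with more than 50 N (contact force between fuse and panel above 50 N).
It fails at once if the small fuse is moved more than 20 mm (distance of small_fuse from where it was at the start of the episode above 0.02 m).
It fails at once if the screwdriver is moved more than 20 mm (distance of screwdriver from where it was at the start of the episode above 0.02 m).
It fails at once if the bottle is moved more than 20 mm (distance of bottle from where it was at the start of the episode above 0.02 m).
It also fails if it takes over 58 s, if anything falls off the work surface, if the arm or the gripper's body presses on something with over 40 N, if the wrist force passes 120 N, or if a joint passes its speed limit or range.

## Working session

There is one attempt and no reset: what is moved stays moved. The work goes in short steps, Python scripts to look and compute and a tool call to move; the robot and the scene stay as the last step left them, time stands still between calls to the robot, and variables do not carry over. Pictures are saved under pics/ and viewed, at most 11 in all, crops included, and the job is handed in when it is done.

Besides the shell and the picture viewer there is one more tool, called after "Call:" as name([rows], argument=value, ...), one row to a line, values as JSON. carry_out: Moves the arm, as the interface text tells. Its arguments: {"type":"object","properties":{"deltas":{"type":"array"},"fingers":{"type":"number"},"squeeze":{"type":"number"}},"required":["deltas"]}

```bash
mkdir -p pics; ls; python3 - <<'E'
from cell import ctrl, optics
import cv2,numpy as np
for n in("scene","top"):
    d=optics.get_image(n);cv2.imwrite(f"pics/{n}0.png",d["img"]);print(n,d["K"].tolist(),np.round(d["pose"],4).tolist(),[k for k in d])
print(ctrl.tips_ahead,ctrl.sense())
E
```

```text
pics
scene [[366.0284892436494, 0.0, 321.8318119170721], [0.0, 366.0284892436494, 195.62197609620512], [0.0, 0.0, 1.0]] [[0.3362, -0.7519, 0.5671, 1000.3079], [0.9417, 0.2605, -0.2129, -207.0744], [0.0124, 0.6057, 0.7956, 720.4627], [0.0, 0.0, 0.0, 1.0]] ['img', 'K', 'pose']
top [[466.5122980157805, 0.0, 322.68136033657487], [0.0, 466.5122980157805, 205.94100609435435], [0.0, 0.0, 1.0]] [[0.0076, 0.9955, -0.0945, 426.8076], [-0.9999, 0.0063, -0.0136, -62.1691], [-0.0129, 0.0946, 0.9954, 1431.659], [0.0, 0.0, 0.0, 1.0]] ['img', 'K', 'pose']
25.0 {'t': 0.1, 'joints': array([-8.21848855e+01,  1.79561548e+01,  8.58470745e+01, -1.67964189e-03,
        7.62603761e+01, -1.27996576e+01]), 'joint_vel': array([-0.01841628,  0.0173389 , -0.13228015,  0.01891541,  0.00934057,
        0.04431798]), 'joint_torque': array([ 2.97032755e-03, -4.02812076e+01, -2.52646852e+01,  6.95546041e-02,
        3.42271244e-02, -6.19244133e-05]), 'ee_pos': array([ 184.79615068, -491.16601911,  223.43601361]), 'eef_rot': array([[ 9.35966354e-01,  3.52089408e-01, -1.79163250e-04],
       [ 3.52089386e-01, -9.35965738e-01,  1.09594150e-03],
       [ 2.18178731e-04, -1.08884585e-03, -9.99999383e-01]]), 'contact_force': array([-0.50627325,  0.17360949,  0.34571975]), 'moment': array([ 0.00736773, -0.01506959,  0.02057093]), 'grip_force': 0.0, 'grip_width': 88.3045990233078}
```

View pics/scene0.png

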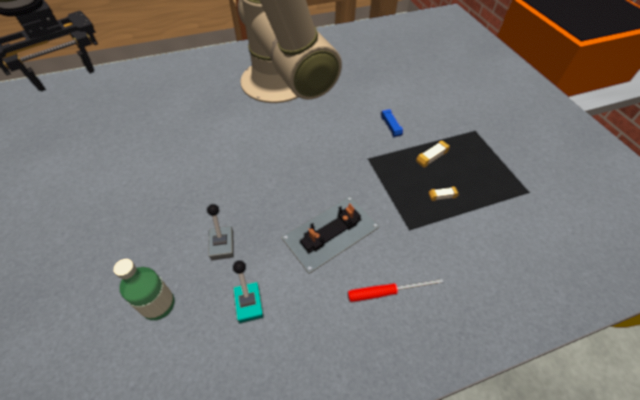

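View pics/top0.png

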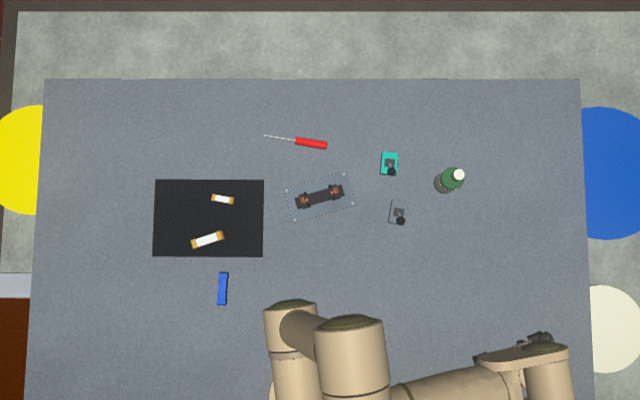

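The top view shows the large fuse at (207,240), the small fuse at (223,199), the holder at (320,197) and the grey isolator at (398,213) with its ball at (401,222). Next I'll measure these, using enlarged crops of the holder.

```bash
cat > h.py <<'E'
from cell import ctrl, optics
import cv2,numpy as np
def ray(d,u,v):
    K,P=d["K"],d["pose"]; c=np.array([(u-K[0,2])/K[0,0],-(v-K[1,2])/K[1,1],-1]); return P[:3,3],P[:3,:3]@c
def onz(d,u,v,z):
    o,r=ray(d,u,v); return o+r*(z-o[2])/r[2]
def two(d1,p1,d2,p2):
    o1,r1=ray(d1,*p1);o2,r2=ray(d2,*p2)
    s=np.linalg.lstsq(np.c_[r1,-r2],o2-o1,rcond=None)[0]
    a,b=o1+s[0]*r1,o2+s[1]*r2; return (a+b)/2,np.linalg.norm(a-b)
def blobs(mask,amin=30):
    cs=cv2.findContours(mask.astype(np.uint8),cv2.RETR_EXTERNAL,cv2.CHAIN_APPROX_NONE)[0]
    return [c for c in cs if cv2.contourArea(c)>=amin]
def crop(img,x0,y0,w,h,s): return cv2.resize(img[y0:y0+h,x0:x0+w],None,fx=s,fy=s,interpolation=cv2.INTER_CUBIC)
E
python3 - <<'E'
from h import *
d=optics.get_image("top");im=d["img"]
# fuses on mat
sub=np.zeros(im.shape[:2],bool);sub[182:255,156:262]=1
m=(im.max(2)>90)&sub
for c in blobs(m):
    q=np.array([onz(d,u,v,20)[:2] for u,v in cv2.boxPoints(cv2.minAreaRect(c))])
    r=cv2.minAreaRect(np.array([onz(d,*p[0],20)[:2] for p in c],np.float32)); print("fuse?",r)
    M=cv2.moments(c);print(onz(d,M['m10']/M['m00'],M['m01']/M['m00'],18))
a=crop(im,275,165,90,65,8)
cv2.imwrite("pics/holder_top.png",a)
s=optics.get_image("scene")["img"]
cv2.imwrite("pics/holder_scene.png",np.vstack([crop(s,280,195,100,75,4),crop(s,200,195,100,75,4)]))
E
```

```text
fuse? ((457.9129638671875, 307.4156494140625), (29.90955924987793, 100.77733612060547), 18.26085662841797)
[457.72855817 308.1565429   18.        ]
fuse? ((581.9853515625, 264.3177795410156), (70.05426788330078, 22.782052993774414), 79.06958770751953)
[581.68133658 264.55110821  18.        ]
```

View pics/holder_top.png

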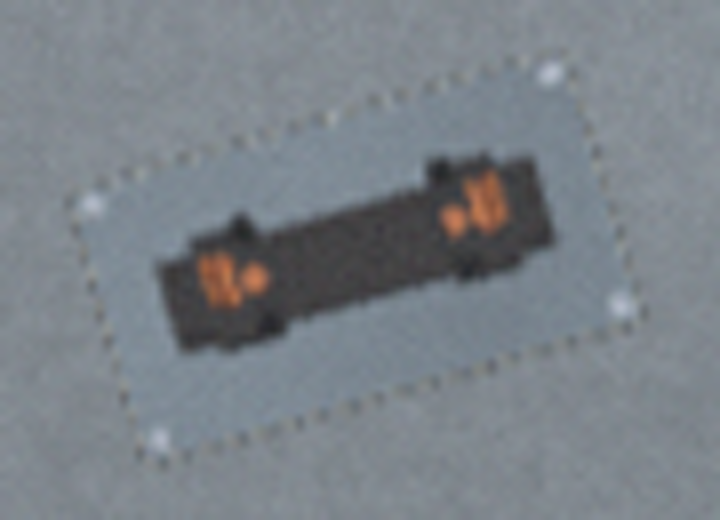

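View pics/holder_scene.png

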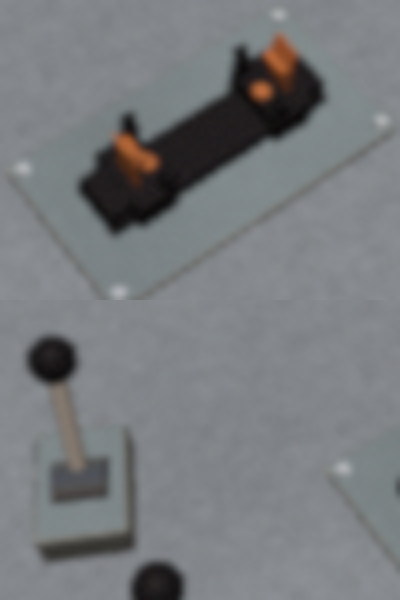

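The crops show the plate's four screws at top-view crop (92,205), (550,73), (622,305), (158,440) and both clips and studs. The isolator has its ball at crop (52,358) and leans away from the viewer. Now I'll work out the metric poses.

```bash
cat > meas.py <<'E'
from h import *
def cen(im,m,u,v,r=4):
    v0,u0=round(v)-r,round(u)-r
    g=im[v0:v0+2*r+1,u0:u0+2*r+1].astype(float).sum(2);w=np.clip(g-np.median(g)-25,0,None)
    yy,xx=np.mgrid[v0:v0+2*r+1,u0:u0+2*r+1];return (xx*w).sum()/w.sum(),(yy*w).sum()/w.sum()
f=lambda x0,y0,u,v,s:(x0+(u+.5)/s-.5,y0+(v+.5)/s-.5)
E
python3 - <<'E'
from meas import *
d=optics.get_image("top");s=optics.get_image("scene");im=d["img"]
c=[cen(im,0,*f(275,165,u,v,8)) for u,v in((92,205),(550,73),(622,305),(158,440))]
W=np.array([onz(d,*p,7) for p in c]);print("top screws",c,W.mean(0),np.linalg.norm(np.diff(W[[0,1,2,3,0]],axis=0),axis=1))
e=(W[0]-W[1])+(W[3]-W[2]);print("panel ang",np.degrees(np.arctan2(e[1],e[0])))
cs=[cen(s["img"],0,*f(280,195,u,v,4),3) for u,v in((22,168),(278,14),(382,120),(118,292))]
V=np.array([onz(s,*p,7) for p in cs]);print("scene screws",V.mean(0)); e=V[[0]]*0
# pair: nearest
print(np.round(W,1).tolist(),np.round(V,1).tolist())
# orange studs & leaves
for dd,x0,x1,y0,y1 in((d,275,365,165,230),(s,280,380,195,270)):
    i=dd["img"].astype(int);m=np.zeros(i.shape[:2],bool);m[y0:y1,x0:x1]=1
    m&=(i[:,:,2]-i[:,:,0]>60)
    for b in blobs(m,3):
        M=cv2.moments(b);print("orange",M['m00'],M['m10']/M['m00'],M['m01']/M['m00'])
# stud centres by hand: top crop (257,278),(455,220); scene crop right (262,92)
p,g=two(d,f(275,165,257,278,8),s,f(280,195,150,158,4));print("stud? ",p,g)
p,g=two(d,f(275,165,257,278,8),s,f(280,195,262,92,4));print("stud? ",p,g)
p,g=two(d,f(275,165,455,220,8),s,f(280,195,262,92,4));print("stud? ",p,g)
# ball, isolator
p,g=two(d,(401,221),s,f(200,195,52,358-300,4));print("ball",p,g)
for n,dd,box in(("top",d,(380,190,420,235)),("scene",s,(200,195,240,265))):
    i=dd["img"].astype(int);m=np.zeros(i.shape[:2],bool);m[box[1]:box[3],box[0]:box[2]]=1
    m&=i.max(2)<55
    for b in blobs(m,15):
        print(n,"dark",cv2.minEnclosingCircle(b),cv2.contourArea(b))
# fuse in scene: white centre
for n,dd,box in(("top",d,(156,182,262,255)),("scene",s,(410,135,465,205))):
    i=dd["img"].astype(int);m=np.zeros(i.shape[:2],bool);m[box[1]:box[3],box[0]:box[2]]=1
    for nm,mm in(("white",m&(i.min(2)>120)),("all",m&(i.max(2)>90))):
        for b in blobs(mm,15):
            M=cv2.moments(b);q=M['m10']/M['m00'],M['m01']/M['m00'];w=np.array([onz(dd,*p[0],22)[:2] for p in b],np.float32)
            l=cv2.fitLine(w,cv2.DIST_L2,0,.01,.01).ravel();print(n,nm,np.round(q,2),onz(dd,*q,20).round(1),"ang",np.degrees(np.arctan2(l[1],l[0])))
E
```

```text
top screws [(np.float64(286.1205821205821), np.float64(190.14137214137213)), (np.float64(343.2733564013841), np.float64(173.54498269896195)), (np.float64(352.2113323124043), np.float64(202.7656967840735)), (np.float64(294.5125284738041), np.float64(219.47152619589977))] [591.41494027 -31.31915757   7.        ] [183.53579937  94.63076634 184.09900702  94.31327902]
panel ang 106.62445487747401
scene screws [592.59340349 -30.64907129   7.        ]
[[610.3, 70.3, 7.0], [663.0, -105.5, 7.0], [572.5, -133.2, 7.0], [519.9, 43.2, 7.0]] [[574.0, -132.8, 7.0], [520.8, 44.4, 7.0], [611.3, 71.9, 7.0], [664.3, -106.1, 7.0]]
orange 15.0 302.8444444444444 199.54444444444442
orange 12.5 335.26666666666665 190.17333333333332
orange 41.0 313.2886178861788 233.0121951219512
orange 12.0 345.0 217.25
orange 44.0 349.6515151515151 209.1590909090909
stud?  [578.42826433 -23.92889987 -26.22608435] 65.77232990136173
stud?  [580.82564854   6.99709868  24.48662925] 2.6786693195503903
stud?  [607.63942025 -40.29903492  87.52193373] 62.474075915611316
ball [ 512.02626423 -267.51385899   93.60330487] 2.4357738320262583
top dark ((400.3888854980469, 220.27777099609375), 3.6218819618225098) 26.0
scene dark ((212.75, 209.75), 5.256049156188965) 71.5
top white [206.07 239.32] [457.1 309.6  20. ] ang -72.241455
top white [221.79 198.49] [581.8 265.3  20. ] ang 79.99293
top all [206.76 239.13] [457.7 307.5  20. ] ang -72.245476
top all [222.31 198.62] [581.4 263.7  20. ] ang 79.55816
scene white [444.04 191.57] [586.9 266.2  20. ] ang 83.61143
scene white [433.89 150.72] [457.1 313.4  20. ] ang -68.36739
scene white [423.33 138.47] [406.6 309.8  20. ] ang 83.051994
scene all [443.07 192.62] [588.9 262.3  20. ] ang 85.62924
scene all [429.47 146.94] [440.8 309.4  20. ] ang -70.38163
```

Call:
carry_out([
  [0.0268,-0.0326,0,0,0,0],
  [0.0268,-0.0326,0,0,0,0],
  [0.0268,-0.0326,0,0,0,0],
  [0.0268,-0.0326,0,0,0,0],
  [0.0268,-0.0326,0,0,0,0],
  [0.0268,-0.0326,0,0,0,0],
  [0.0268,-0.0326,0,0,0,0],
  [0.0268,-0.0326,0,0,0,0],
  [0.0268,-0.0326,0,0,0,0],
  [0.0268,-0.0326,0,0,0,0],
  [0.0268,-0.0326,0,0,0,0],
  [0.0268,-0.0326,0,0,0,0],
  [0.0268,-0.0326,0,0,0,0],
  [0.0268,-0.0326,0,0,0,0],
  [0.0268,-0.0326,0,0,0,0],
  [0.0268,-0.0326,0,0,0,0],
  [0.0268,-0.0326,0,0,0,0],
  [0.0268,-0.0326,0,0,0,0],
  [0.0268,-0.0326,0,0,0,0],
  [0.0268,-0.0326,0,0,0,0],
], fingers=90)

```text
t: 2.3
ee_pos: [457.1, 309.4, 223.8]
eef_rot: [[0.936, 0.352, -0.0], [0.352, -0.936, -0.0], [-0.0, 0.0, -1.0]]
contact_force: [1.3, -0.6, 0.6]
grip_width: 56.9
grip_force: 0.0
```

Call:
carry_out([
  [0,0,0.009,0,0,-7.3],
  [0,0,0.009,0,0,-7.3],
  [0,0,0.009,0,0,-7.3],
  [0,0,0.009,0,0,-7.3],
  [0,0,0.009,0,0,-7.3],
  [0,0,0.009,0,0,-7.3],
  [0,0,0.009,0,0,-7.3],
  [0,0,0.009,0,0,-7.3],
  [0,0,0.009,0,0,-7.3],
  [0,0,0.009,0,0,-7.3],
  [0,0,0.009,0,0,-7.3],
  [0,0,0.009,0,0,-7.3],
  [0,0,0,0,0,0],
])

```text
t: 3.6
ee_pos: [456.4, 307.3, 114.8]
eef_rot: [[-0.314, 0.95, -0.002], [0.95, 0.314, -0.001], [-0.0, -0.002, -1.0]]
contact_force: [-1.2, -0.0, 1.3]
grip_width: 57.1
grip_force: 0.0
```

Call:
carry_out([
  [0,0,0.012,0,0,0],
  [0,0,0.012,0,0,0],
  [0,0,0.012,0,0,0],
  [0,0,0.012,0,0,0],
  [0,0,0.012,0,0,0],
  [0,0,0.012,0,0,0],
  [0,0,0.008,0,0,0],
  [0,0,0.004,0,0,0],
  [0,0,0,0,0,0],
  [0,0,0,0,0,0],
])

```text
t: 4.6
ee_pos: [457.2, 307.7, 32.3]
eef_rot: [[-0.313, 0.95, 0.001], [0.95, 0.313, 0.0], [0.0, 0.001, -1.0]]
contact_force: [0.4, -0.5, -0.6]
grip_width: 57.0
grip_force: 0.0
```

Call:
carry_out([
  [0,0,0,0,0,0],
  [0,0,0,0,0,0],
  [0,0,0,0,0,0],
  [0,0,0,0,0,0],
  [0,0,0,0,0,0],
  [0,0,0,0,0,0],
], fingers=255, squeeze=45)

```text
t: 5.2
ee_pos: [457.0, 307.6, 32.0]
eef_rot: [[-0.313, 0.95, 0.0], [0.95, 0.313, 0.0], [0.0, 0.0, -1.0]]
contact_force: [-0.0, -0.3, -0.4]
grip_width: 11.3
grip_force: 0.0
```

The opening passed 24 mm without contact, so I'll take a look.

```bash
python3 - <<'E'
from h import *
s=optics.get_image("scene")["img"];t=optics.get_image("top")["img"]
cv2.imwrite("pics/g1.png",np.hstack([crop(s,380,90,100,120,4),crop(t,150,180,100,120,4)]))
print(ctrl.sense()["grip_width"])
E
```

```text
3.3679242133802854
```

View pics/g1.png

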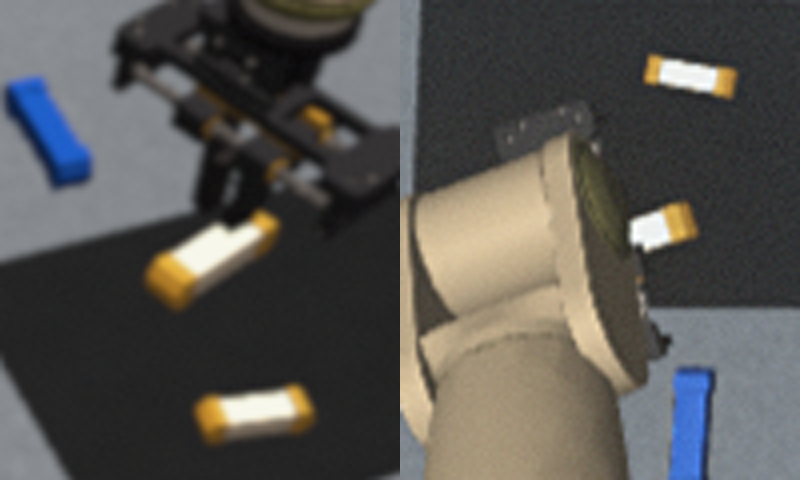

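```bash
cat >> h.py <<'E'
def proj(d,p):
    P=d["pose"];c=P[:3,:3].T@(np.array(p,float)-P[:3,3]);K=d["K"];return K[0,2]+K[0,0]*c[0]/-c[2],K[1,2]-K[1,1]*c[1]/-c[2]
E
python3 - <<'E'
from h import *
s=optics.get_image("scene");print(ctrl.tips_ahead,ctrl.sense()["ee_pos"],ctrl.sense()["joints"],ctrl.sense()["grip_width"])
for z in(7,26,40):
    print(z,[np.round((np.array(proj(s,(x,y,z)))-(380,90))*4,0).tolist() for x,y in((457,307.6),(440,307.6),(430,307.6))])
for z in(0,13,26):print("fuse ends",z,[np.round((np.array(proj(s,(457.3+50*c,308.2+50*q,z)))-(380,90))*4).tolist() for c,q in((-.31,.95),(.31,-.95))])
E
```

```text
25.0 [456.9575779  307.58243628  31.93254605] [2.17557455e+01 3.39191656e+01 9.31853229e+01 6.79878668e-04
 5.28942600e+01 3.53870760e+00] 0.7834602428724603
7 [[203.0, 258.0], [190.0, 241.0], [183.0, 231.0]]
26 [[210.0, 238.0], [197.0, 221.0], [190.0, 211.0]]
40 [[215.0, 223.0], [202.0, 206.0], [195.0, 196.0]]
fuse ends 0 [[251.0, 234.0], [150.0, 299.0]]
fuse ends 13 [[256.0, 220.0], [155.0, 285.0]]
fuse ends 26 [[261.0, 207.0], [159.0, 272.0]]
```

```bash
python3 - <<'E'
from h import *
s=optics.get_image("scene")
o=s["img"].copy()
a=cv2.convertScaleAbs(crop(o,400,95,75,75,8),alpha=1.6,beta=25)
for z,col in((7,(0,0,255)),(26,(0,255,0)),(71,(255,0,0))):
    u,v=proj(s,(457,307.6,z));cv2.circle(a,(int((u-400+.5)*8),int((v-95+.5)*8)),4,col,-1)
cv2.imwrite("pics/g2.png",a)
E
```

```text
(no output)
```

View pics/g2.png

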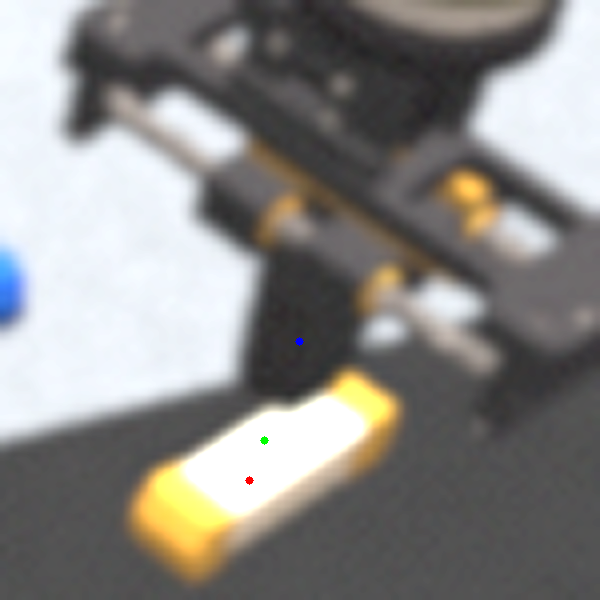

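The picture shows the closed fingertips at crop (285,400), hovering over the fuse top rather than beside it. I'll check against the start image where the tips should have appeared.

```bash
python3 - <<'E'
from h import *
s=optics.get_image("scene")
y=np.array([.352,-.936,0])
for z in(199,219,239,259): print(z,[np.round(proj(s,np.array([184.8,-491.2,z])+k*y)).tolist() for k in(-52,0,52)])
print(ctrl.sense()["ee_pos"],ctrl.sense()["contact_force"], np.round((np.array(proj(s,(457,307.6,50)))-(400,95)+.5)*8))
E
```

```text
199 [[100.0, 86.0], [76.0, 96.0], [52.0, 105.0]]
219 [[95.0, 79.0], [71.0, 88.0], [46.0, 98.0]]
239 [[91.0, 71.0], [66.0, 80.0], [41.0, 90.0]]
259 [[87.0, 63.0], [61.0, 72.0], [35.0, 82.0]]
[456.96017343 307.5679408   31.90767548] [0.23808964 0.23910918 0.76208655] [283. 389.]
```

The start image agrees: the tips sit about 45 mm higher than the stated TCP offset implies, while xy fits. I'll open, descend, and feel for the mat gently.

Call:
carry_out([
  [0,0,0,0,0,0],
  [0,0,0,0,0,0],
  [0,0,0,0,0,0],
  [0,0,0,0,0,0],
  [0,0,0,0,0,0],
  [0,0,0,0,0,0],
  [0,0,0,0,0,0],
  [0,0,0,0,0,0],
], fingers=90)

```text
t: 6.25
ee_pos: [457.0, 307.6, 31.9]
eef_rot: [[-0.313, 0.95, 0.0], [0.95, 0.313, 0.0], [0.0, 0.0, -1.0]]
contact_force: [-0.4, -0.0, -0.2]
grip_width: 57.1
grip_force: 0.0
```

Call:
carry_out([
  [0,0,0.003,0,0,0],
  [0,0,0.003,0,0,0],
  [0,0,0.003,0,0,0],
  [0,0,0.003,0,0,0],
  [0,0,0.003,0,0,0],
  [0,0,0,0,0,0],
])

```text
t: 6.85
ee_pos: [456.7, 307.5, 16.4]
eef_rot: [[-0.313, 0.95, -0.001], [0.95, 0.313, -0.0], [-0.0, -0.001, -1.0]]
contact_force: [0.3, -0.2, 0.5]
grip_width: 56.9
grip_force: 0.0
```

Call:
carry_out([
  [0,0,0.003,0,0,0],
  [0,0,0.003,0,0,0],
  [0,0,0.003,0,0,0],
  [0,0,0.003,0,0,0],
  [0,0,0,0,0,0],
])

```text
t: 7.35
ee_pos: [456.7, 307.5, 4.5]
eef_rot: [[-0.313, 0.95, -0.001], [0.95, 0.313, -0.0], [-0.0, -0.001, -1.0]]
contact_force: [-0.1, 0.1, -0.0]
grip_width: 57.2
grip_force: 0.0
```

Call:
carry_out([
  [0,0,0.002,0,0,0],
  [0,0,0.002,0,0,0],
  [0,0,0.002,0,0,0],
  [0,0,0.002,0,0,0],
  [0,0,0.002,0,0,0],
  [0,0,0,0,0,0],
])

```text
t: 7.95
ee_pos: [456.8, 307.5, -5.4]
eef_rot: [[-0.313, 0.95, -0.0], [0.95, 0.313, -0.0], [-0.0, -0.0, -1.0]]
contact_force: [-0.0, 0.3, 0.0]
grip_width: 57.0
grip_force: 0.0
```

Call:
carry_out([
  [0,0,0.002,0,0,0],
  [0,0,0.002,0,0,0],
  [0,0,0,0,0,0],
])

```text
t: 8.25
ee_pos: [456.8, 307.5, -9.4]
eef_rot: [[-0.313, 0.95, -0.0], [0.95, 0.313, -0.0], [-0.0, -0.001, -1.0]]
contact_force: [-0.0, 0.3, -0.2]
grip_width: 56.8
grip_force: 0.0
```

Call:
carry_out([
  [0,0,0.002,0,0,0],
  [0,0,0.001,0,0,0],
  [0,0,0,0,0,0],
])

```text
t: 8.55
ee_pos: [456.9, 307.5, -12.3]
eef_rot: [[-0.313, 0.95, -0.0], [0.95, 0.313, -0.0], [-0.0, -0.0, -1.0]]
contact_force: [-0.0, -0.0, -0.7]
grip_width: 57.1
grip_force: 0.0
```

Call:
carry_out([
  [0,0,0,0,0,0],
  [0,0,0,0,0,0],
  [0,0,0,0,0,0],
  [0,0,0,0,0,0],
  [0,0,0,0,0,0],
  [0,0,0,0,0,0],
], fingers=255, squeeze=45)

```text
t: 9.15
ee_pos: [457.1, 307.6, -12.0]
eef_rot: [[-0.313, 0.95, 0.0], [0.95, 0.313, 0.0], [0.0, 0.0, -1.0]]
contact_force: [1.0, 0.4, -0.1]
grip_width: 23.6
grip_force: 45.0
```

Call:
carry_out([
  [0,0,-0.01,0,0,0],
  [0,0,-0.018,0,0,0],
  [0,0,-0.018,0,0,0],
  [0,0,-0.018,0,0,0],
  [0,0,-0.018,0,0,0],
  [0,0,-0.018,0,0,0],
  [0,0,0,0,0,0],
])

```text
t: 9.85
ee_pos: [457.8, 308.0, 90.4]
eef_rot: [[-0.313, 0.95, 0.004], [0.95, 0.313, 0.002], [0.0, 0.004, -1.0]]
contact_force: [-0.0, -0.0, -1.3]
grip_width: 23.5
grip_force: 45.0
```

Call:
carry_out([
  [-0.02,0.0015,0,0,0,0],
  [-0.032,0.002,0,0,0,0],
  [-0.032,0.002,0,0,0,0],
  [-0.032,0.002,0,0,0,0],
  [-0.032,0.002,0,0,0,0],
  [-0.032,0.002,0,0,0,0],
  [-0.032,0.002,0,0,0,0],
  [-0.032,0.002,0,0,0,0],
  [-0.032,0.002,0,0,0,0],
  [-0.032,0.002,0,0,0,0],
  [-0.032,0.002,0,0,0,0],
  [-0.024,0.001,0,0,0,0],
  [0,0,0,0,0,1.6],
  [0,0,0,0,0,0],
  [0,0,0,0,0,0],
])

```text
t: 11.35
ee_pos: [591.5, -30.1, 87.5]
eef_rot: [[-0.287, 0.958, -0.001], [0.958, 0.287, 0.0], [0.001, -0.001, -1.0]]
contact_force: [-0.5, -0.2, -1.5]
grip_width: 23.4
grip_force: 45.0
```

```bash
python3 - <<'E'
from h import *
s=optics.get_image("scene");t=optics.get_image("top")
cv2.imwrite("pics/p1.png",np.hstack([crop(s["img"],280,170,100,120,4),crop(t["img"],270,140,100,120,4)]))
print(ctrl.sense()["ee_pos"],ctrl.sense()["grip_width"])
E
```

```text
[591.77262898 -30.13927668  87.82610923] 23.282717577752674
```

View pics/p1.png

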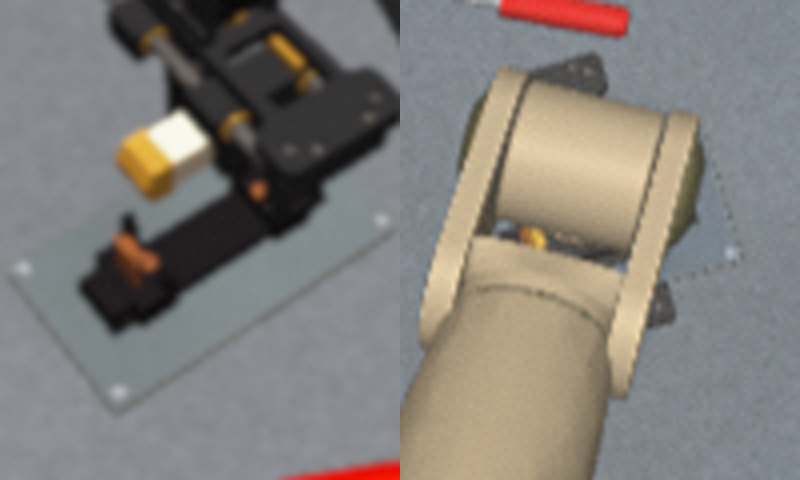

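Picture: the fuse hangs level and centred over the holder, with its left brass end at scene crop (145,165), above the near clip at (130,250). I'll make a small correction and then descend.

Call:
carry_out([
  [-0.0012,-0.0003,0.005,0,0,0],
  [0,0,0.009,0,0,0],
  [0,0,0.009,0,0,0],
  [0,0,0.008,0,0,0],
  [0,0,0.005,0,0,0],
  [0,0,0,0,0,0],
  [0,0,0,0,0,0],
], squeeze=50)

```text
t: 12.15
ee_pos: [592.3, -32.4, 52.0]
eef_rot: [[-0.286, 0.958, 0.0], [0.958, 0.286, -0.0], [-0.0, 0.0, -1.0]]
contact_force: [-0.6, 0.1, -0.8]
grip_width: 23.5
grip_force: 50.0
```

Call:
carry_out([
  [0,0,0.002,0,0,0],
  [0,0,0.002,0,0,0],
  [0,0,0.002,0,0,0],
  [0,0,0,0,0,0],
])

```text
t: 12.55
ee_pos: [592.0, -32.4, 45.6]
eef_rot: [[-0.286, 0.958, -0.0], [0.958, 0.286, 0.0], [0.0, -0.0, -1.0]]
contact_force: [-0.5, 0.5, -2.2]
grip_width: 23.2
grip_force: 50.0
```

Call:
carry_out([
  [0,0,0.002,0,0,0],
  [0,0,0.002,0,0,0],
  [0,0,0,0,0,0],
])

```text
t: 12.85
ee_pos: [592.0, -32.3, 41.6]
eef_rot: [[-0.286, 0.958, -0.001], [0.958, 0.286, 0.0], [0.0, -0.0, -1.0]]
contact_force: [-1.0, 0.4, -1.6]
grip_width: 23.4
grip_force: 50.0
```

Call:
carry_out([
  [0.0006,-0.0003,0.002,0,0,0],
  [0,0,0.002,0,0,0],
  [0,0,0.002,0,0,0],
  [0,0,0,0,0,0],
])

```text
t: 13.25
ee_pos: [591.5, -31.9, 35.6]
eef_rot: [[-0.286, 0.958, -0.001], [0.958, 0.286, 0.0], [0.0, -0.0, -1.0]]
contact_force: [0.2, -0.4, -2.1]
grip_width: 23.2
grip_force: 50.0
```

Call:
carry_out([
  [0,0,0.002,0,0,0],
  [0,0,0.002,0,0,0],
  [0,0,0,0,0,0],
])

```text
t: 13.55
ee_pos: [591.9, -31.9, 31.9]
eef_rot: [[-0.286, 0.958, 0.0], [0.958, 0.286, -0.0], [-0.0, 0.0, -1.0]]
contact_force: [0.0, -0.2, -0.9]
grip_width: 23.4
grip_force: 50.0
```

Call:
carry_out([
  [0,0,0.002,0,0,0],
  [0,0,0.002,0,0,0],
  [0,0,0,0,0,0],
])

```text
t: 13.85
ee_pos: [592.7, -32.0, 28.7]
eef_rot: [[-0.286, 0.958, 0.003], [0.958, 0.286, -0.0], [-0.001, 0.002, -1.0]]
contact_force: [2.0, 1.5, 4.2]
grip_width: 23.5
grip_force: 50.0
```

Call:
carry_out([
  [0,0,0.001,0,0,0],
  [0,0,0.001,0,0,0],
  [0,0,0,0,0,0],
])

```text
t: 14.15
ee_pos: [593.3, -32.0, 27.4]
eef_rot: [[-0.286, 0.958, 0.004], [0.958, 0.286, -0.001], [-0.002, 0.004, -1.0]]
contact_force: [2.0, 1.2, 7.8]
grip_width: 23.3
grip_force: 50.0
```

Call:
carry_out([
  [0,0,0.001,0,0,0],
  [0,0,0.001,0,0,0],
  [0,0,0,0,0,0],
])

```text
t: 14.45
ee_pos: [593.6, -31.9, 25.1]
eef_rot: [[-0.286, 0.958, 0.005], [0.958, 0.286, -0.001], [-0.002, 0.005, -1.0]]
contact_force: [5.7, 1.7, 5.5]
grip_width: 23.7
grip_force: 50.0
```

Call:
carry_out([
  [0,0.001,0,0,0,0],
  [0,0.001,0,0,0,0],
  [0,0,0,0,0,0],
])

```text
t: 14.75
ee_pos: [593.5, -31.3, 23.7]
eef_rot: [[-0.286, 0.958, -0.001], [0.958, 0.286, 0.0], [0.0, -0.001, -1.0]]
contact_force: [0.8, 0.3, 3.0]
grip_width: 24.0
grip_force: 50.0
```

Call:
carry_out([
  [0,0,0.001,0,0,0],
  [0,0,0.001,0,0,0],
  [0,0,0,0,0,0],
])

```text
t: 15.05
ee_pos: [593.5, -31.3, 21.6]
eef_rot: [[-0.286, 0.958, -0.0], [0.958, 0.286, 0.0], [0.0, -0.0, -1.0]]
contact_force: [1.0, 0.5, -0.1]
grip_width: 23.6
grip_force: 50.0
```

Call:
carry_out([
  [0,0,0.001,0,0,0],
  [0,0,0.001,0,0,0],
  [0,0,0,0,0,0],
])

```text
t: 15.35
ee_pos: [593.5, -31.3, 19.6]
eef_rot: [[-0.286, 0.958, -0.0], [0.958, 0.286, 0.0], [0.0, -0.0, -1.0]]
contact_force: [1.1, 0.1, -0.7]
grip_width: 23.4
grip_force: 50.0
```

Call:
carry_out([
  [0,0,0.001,0,0,0],
  [0,0,0.001,0,0,0],
  [0,0,0,0,0,0],
])

```text
t: 15.65
ee_pos: [593.4, -31.3, 17.5]
eef_rot: [[-0.286, 0.958, -0.001], [0.958, 0.286, 0.0], [0.0, -0.0, -1.0]]
contact_force: [1.6, 0.6, -2.6]
grip_width: 23.3
grip_force: 50.0
```

Call:
carry_out([
  [0,0,0.001,0,0,0],
  [0,0,0.001,0,0,0],
  [0,0,0,0,0,0],
])

```text
t: 15.95
ee_pos: [593.5, -31.3, 15.7]
eef_rot: [[-0.286, 0.958, -0.0], [0.958, 0.286, 0.0], [0.0, -0.0, -1.0]]
contact_force: [0.1, 0.2, -3.3]
grip_width: 23.4
grip_force: 50.0
```

Call:
carry_out([
  [0,0,0.001,0,0,0],
  [0,0,0,0,0,0],
])

```text
t: 16.15
ee_pos: [593.5, -31.3, 14.8]
eef_rot: [[-0.286, 0.958, -0.0], [0.958, 0.286, 0.0], [0.0, -0.0, -1.0]]
contact_force: [-0.4, -0.7, -2.2]
grip_width: 23.4
grip_force: 50.0
```

Call:
carry_out([
  [0,0,0.001,0,0,0],
  [0,0,0,0,0,0],
])

```text
t: 16.35
ee_pos: [593.5, -31.3, 14.6]
eef_rot: [[-0.286, 0.958, -0.0], [0.958, 0.286, -0.0], [-0.0, -0.0, -1.0]]
contact_force: [-3.2, 0.4, 6.4]
grip_width: 23.7
grip_force: 50.0
```

Call:
carry_out([
  [0,0,0.001,0,0,0],
  [0,0,0,0,0,0],
])

```text
t: 16.55
ee_pos: [593.5, -31.3, 14.5]
eef_rot: [[-0.286, 0.958, -0.0], [0.958, 0.286, -0.0], [-0.0, -0.0, -1.0]]
contact_force: [-7.7, 2.3, 13.9]
grip_width: 23.9
grip_force: 50.0
```

Call:
carry_out([
  [0,0,0.001,0,0,0],
  [0,0,0,0,0,0],
])

```text
t: 16.75
ee_pos: [593.6, -31.3, 14.5]
eef_rot: [[-0.286, 0.958, 0.0], [0.958, 0.286, -0.0], [-0.0, -0.0, -1.0]]
contact_force: [-12.4, 2.2, 22.9]
grip_width: 23.2
grip_force: 50.0
```

Seated hard at TCP z 14.5, after the clips had pulled it down. I'll unload, release and lift.

Call:
carry_out([
  [0,0,-0.0025,0,0,0],
  [0,0,0,0,0,0],
  [0,0,0,0,0,0],
])

```text
t: 17.05
ee_pos: [593.6, -31.3, 14.6]
eef_rot: [[-0.286, 0.958, -0.0], [0.958, 0.286, -0.0], [0.0, -0.0, -1.0]]
contact_force: [-1.7, 1.6, 3.3]
grip_width: 23.6
grip_force: 50.0
```

Call:
carry_out([
  [0,0,0,0,0,0],
  [0,0,0,0,0,0],
  [0,0,0,0,0,0],
  [0,0,0,0,0,0],
  [0,0,0,0,0,0],
], fingers=110)

```text
t: 17.55
ee_pos: [593.6, -31.3, 14.3]
eef_rot: [[-0.286, 0.958, -0.0], [0.958, 0.286, 0.0], [0.0, -0.0, -1.0]]
contact_force: [-0.6, 1.0, -0.5]
grip_width: 49.9
grip_force: 0.0
```

Call:
carry_out([
  [0,0,-0.005,0,0,0],
  [0,0,-0.015,0,0,0],
  [0,0,-0.02,0,0,0],
  [0,0,-0.03,0,0,0],
  [0,0,-0.03,0,0,0],
  [0,0,-0.03,0,0,0],
  [0,0,-0.02,0,0,0],
])

```text
t: 18.25
ee_pos: [594.1, -31.4, 168.2]
eef_rot: [[-0.286, 0.958, 0.004], [0.958, 0.286, -0.001], [-0.002, 0.003, -1.0]]
contact_force: [0.3, 0.4, 0.3]
grip_width: 50.0
grip_force: 0.0
```

Call:
carry_out([
  [0.03,-0.03,0,0,0,0],
  [0.03,-0.03,0,0,0,0],
  [0.03,-0.03,0,0,0,0],
  [0.03,-0.03,0,0,0,0],
  [0.03,-0.03,0,0,0,0],
  [0,0,0,0,0,0],
])

```text
t: 18.85
ee_pos: [403.7, 71.3, 165.5]
eef_rot: [[-0.288, 0.958, 0.0], [0.958, 0.288, 0.0], [0.0, 0.0, -1.0]]
contact_force: [0.6, 0.1, -0.3]
grip_width: 50.1
grip_force: 0.0
```

```bash
python3 - <<'E'
from h import *
s=optics.get_image("scene");t=optics.get_image("top")
cv2.imwrite("pics/p2.png",np.hstack([crop(s["img"],280,170,100,120,4),crop(t["img"],270,140,100,120,4)]))
print(ctrl.sense()["ee_pos"])
for n,dd,box in(("top",t,(295,180,346,212)),("scene",s,(295,190,370,260))):
    i=dd["img"].astype(int);m=np.zeros(i.shape[:2],bool);m[box[1]:box[3],box[0]:box[2]]=1
    for b in blobs(m&(i.min(2)>170),15):
        M=cv2.moments(b);q=M['m10']/M['m00'],M['m01']/M['m00'];w=np.array([onz(dd,*p[0],52)[:2] for p in b],np.float32)
        print(n,M['m00'],onz(dd,*q,52).round(1),cv2.minAreaRect(w))
E
```

```text
[407.35876371  69.61699036 165.7466528 ]
top 151.0 [588.9 -31.8  52. ] ((588.9180908203125, -31.867252349853516), (24.696853637695312, 64.14295959472656), 17.166324615478516)
scene 246.5 [592.6 -32.5  52. ] ((592.2418823242188, -31.701271057128906), (24.849119186401367, 63.96810531616211), 16.372407913208008)
```

View pics/p2.png

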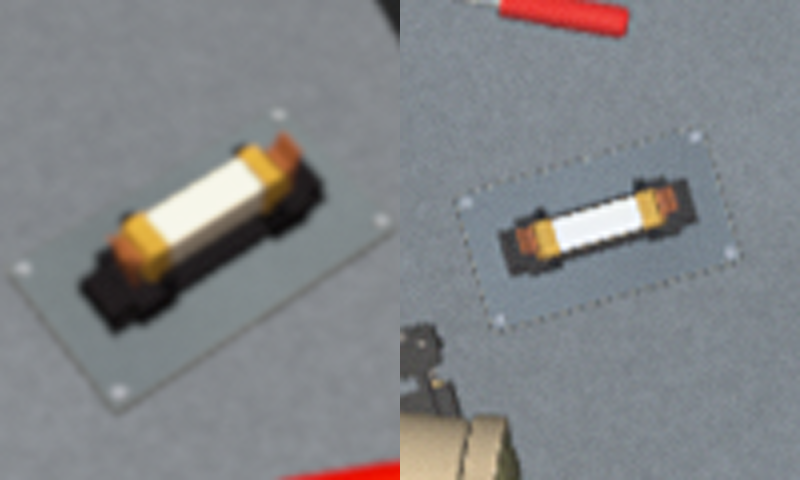

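The picture shows the fuse fully down between both clips, parallel to and centred on the holder. Now the isolator: I'll find the block's axis, and the bottle for clearance.

```bash
python3 - <<'E'
from h import *
t=optics.get_image("top");s=optics.get_image("scene")
for n,dd,box,cond in(("bottle",t,(425,160,475,200),0),("turq",t,(375,145,405,180),1)):
    i=dd["img"].astype(int);m=np.zeros(i.shape[:2],bool);m[box[1]:box[3],box[0]:box[2]]=1
    m&=((i[:,:,1]-i[:,:,2]>25) if n=="bottle" else (i[:,:,1]-i[:,:,2]>60))
    for b in blobs(m,40):
        print(n,cv2.minAreaRect(np.array([onz(dd,*p[0],25 if n=="turq" else 100)[:2] for p in b],np.float32)))
d=lambda p,q:two(t,p,s,q)
i=s["img"]
cv2.imwrite("pics/iso.png",np.hstack([crop(t["img"],375,185,50,60,8),crop(i,195,195,50,75,8)[:480]]))
E
```

```text
bottle ((635.3648681640625, -413.29046630859375), (61.780269622802734, 58.75445556640625), 29.797733306884766)
turq ((695.1055908203125, -244.20138549804688), (48.97724533081055, 68.78865814208984), 86.16960906982422)
```

View pics/iso.png

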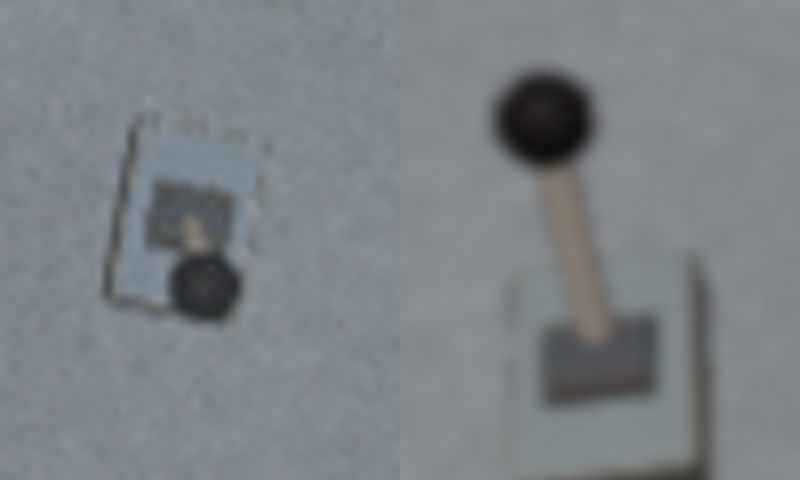

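Call:
carry_out([
  [0,0,0,0,0,8.2],
  [0,0,0,0,0,8.2],
  [0,0,0,0,0,8.2],
  [-0.0288,0.0096,0,0,0,0],
  [-0.0288,0.0096,0,0,0,0],
  [-0.0288,0.0096,0,0,0,0],
  [-0.0288,0.0096,0,0,0,0],
  [-0.0288,0.0096,0,0,0,0],
  [-0.0288,0.0096,0,0,0,0],
  [-0.0288,0.0096,0,0,0,0],
  [-0.0288,0.0096,0,0,0,0],
  [-0.0288,0.0096,0,0,0,0],
  [-0.0288,0.0096,0,0,0,0],
  [-0.0288,0.0096,0,0,0,0],
  [0,0,0,0,0,0],
  [0,0,0,0,0,0],
], fingers=255)

```text
t: 20.65
ee_pos: [467.5, -259.6, 163.9]
eef_rot: [[0.14, 0.99, -0.001], [0.99, -0.14, 0.001], [0.001, -0.001, -1.0]]
contact_force: [0.0, 0.1, 0.8]
grip_width: 0.5
grip_force: 0.0
```

Call:
carry_out([
  [0,0,0.015,0,0,0],
  [0,0,0.02,0,0,0],
  [0,0,0.02,0,0,0],
  [0,0,0.02,0,0,0],
  [0,0,0.02,0,0,0],
  [0,0,0.012,0,0,0],
  [0,0,0,0,0,0],
  [0,0,0,0,0,0],
])

```text
t: 21.45
ee_pos: [467.9, -258.9, 58.1]
eef_rot: [[0.139, 0.99, 0.001], [0.99, -0.139, -0.0], [-0.0, 0.001, -1.0]]
contact_force: [-0.3, 0.9, -0.8]
grip_width: 0.5
grip_force: 0.0
```

Call:
carry_out([
  [0,0.006,0,0,0,0],
  [0,0.006,0,0,0,0],
  [0,0.006,0,0,0,0],
  [0,0.006,0,0,0,0],
  [0,0.006,0,0,0,0],
  [0,0.006,0,0,0,0],
  [0,0.006,0,0,0,0],
  [0,0.006,0,0,0,0],
  [0,0.006,0,0,0,0],
  [0,0.006,0,0,0,0],
  [0,0.006,0,0,0,0],
  [0,0.006,0,0,0,0],
  [0,0,0,0,0,0],
])

```text
t: 22.75
ee_pos: [539.5, -268.9, 57.3]
eef_rot: [[0.139, 0.99, 0.0], [0.99, -0.139, -0.0], [-0.0, 0.0, -1.0]]
contact_force: [0.6, 0.5, 0.2]
grip_width: 0.4
grip_force: 0.0
```

Call:
carry_out([
  [0,0.004,0,0,0,0],
  [0,0.004,0,0,0,0],
  [0,0.004,0,0,0,0],
  [0,0,0,0,0,0],
])

```text
t: 23.15
ee_pos: [551.2, -270.6, 57.4]
eef_rot: [[0.139, 0.99, 0.0], [0.99, -0.139, -0.0], [-0.0, 0.0, -1.0]]
contact_force: [0.4, -0.1, -0.4]
grip_width: 0.3
grip_force: 0.0
```

```bash
cat > ball.py <<'E'
from h import *
t=optics.get_image("top");s=optics.get_image("scene")
for n,dd in(("top",t),("scene",s)):
    i=dd["img"]
    g=(cv2.GaussianBlur(i,(3,3),0).max(2)<60).astype(np.uint8)
    lo,hi=((375,180),(425,240)) if n=="top" else ((190,190),(250,262))
    for b in blobs(g,20):
        (x,y),r=cv2.minEnclosingCircle(b)
        if lo[0]<x<hi[0] and lo[1]<y<hi[1]: print(n,round(x,1),round(y,1),round(r,1),onz(dd,x,y,92).round(1))
st=ctrl.sense();print(st["t"],st["ee_pos"],st["contact_force"])
E
python3 ball.py
```

```text
scene 203.5 214.3 38.7 [ 518.  -286.4   92. ]
23.25 [ 550.8878805  -270.52040773   57.43800344] [-0.19618386 -0.06374697 -0.17350687]
```

Call:
carry_out([
  [0,0.004,0,0,0,0],
  [0,0.004,0,0,0,0],
  [0,0.002,0,0,0,0],
  [0,0,0,0,0,0],
])

```text
t: 23.65
ee_pos: [558.7, -271.6, 57.2]
eef_rot: [[0.139, 0.99, -0.006], [0.99, -0.139, 0.002], [0.001, -0.006, -1.0]]
contact_force: [-14.8, 2.1, 6.8]
grip_width: 0.5
grip_force: 7.8
```

Call:
carry_out([
  [0,0.002,0,0,0,0],
  [0,0.002,0,0,0,0],
  [0,0.002,0,0,0,0],
  [0,0,0,0,0,0],
])

```text
t: 24.05
ee_pos: [559.2, -271.6, 57.1]
eef_rot: [[0.139, 0.99, -0.02], [0.99, -0.139, 0.006], [0.004, -0.021, -1.0]]
contact_force: [-49.2, 7.3, 23.6]
grip_width: 0.3
grip_force: 26.2
```

```bash
python3 - <<'E'
from h import *
s=optics.get_image("scene")
cv2.imwrite("pics/l1.png",crop(s["img"],180,170,100,100,6))
E
```

```text
(no output)
```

View pics/l1.png

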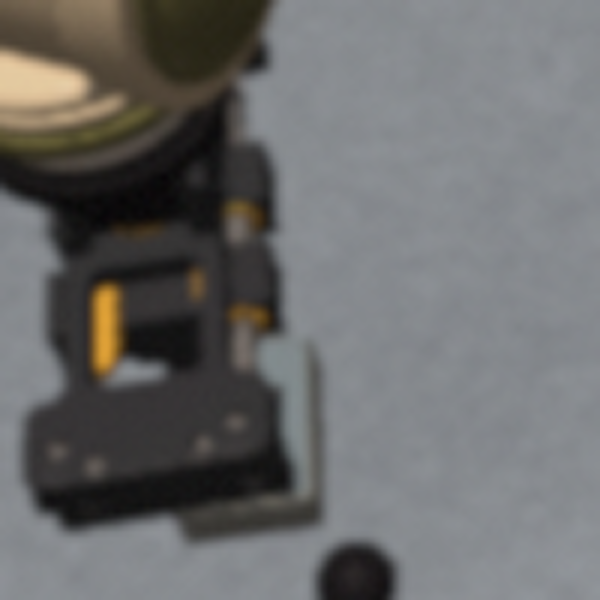

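The picture shows the gripper over the grey isolator, with the ball hidden behind it. The force says the lever is against its end stop. I'll back off, lift away and check.

Call:
carry_out([
  [0,-0.008,0,0,0,0],
  [0,-0.01,0,0,0,0],
  [0,-0.02,0,0,0,0],
  [0,-0.03,0,0,0,0],
  [0,-0.03,-0.02,0,0,0],
  [0,-0.03,-0.03,0,0,0],
  [0,-0.03,-0.03,0,0,0],
  [0,-0.02,-0.03,0,0,0],
  [0,0,0,0,0,0],
  [0,0,0,0,0,0],
])

```text
t: 25.1
ee_pos: [390.6, -248.4, 167.9]
eef_rot: [[0.139, 0.99, 0.001], [0.99, -0.139, -0.001], [-0.001, 0.002, -1.0]]
contact_force: [0.2, 1.0, 0.5]
grip_width: 0.3
grip_force: 0.0
```

```bash
python3 ball.py; python3 - <<'E'
from h import *
t=optics.get_image("top")
i=t["img"]
for b in blobs((i[180:212,295:346].min(2)>170),15):
    print("fuse",cv2.minAreaRect(np.array([onz(t,p[0][0]+295,p[0][1]+180,52)[:2] for p in b],np.float32)))
E
```

```text
top 404.0 197.0 3.2 [ 581.4 -278.2   92. ]
scene 213.2 239.5 6.3 [ 584.6 -277.4   92. ]
25.2 [ 390.57498945 -247.89525368  166.55800156] [0.77513348 0.09481414 0.98113551]
fuse ((588.9180908203125, -31.867252349853516), (24.696853637695312, 64.14295959472656), 17.166324615478516)
```

```bash
python3 - <<'E'
from h import *
t=optics.get_image("top");s=optics.get_image("scene")
u=np.array([.99,-.139,0])
f=lambda u,v:(375+(u+.5)/8-.5,185+(v+.5)/8-.5)
pad=onz(t,*f(190,216),25)
blk=(onz(t,*f(137,118),25)+onz(t,*f(265,137),25)+onz(t,*f(110,298),25)+onz(t,*f(236,318),25))/4
b0,g0=two(t,(400.4,220.3),s,(212.75,209.5));b1,g1=two(t,(404,197),s,(213.2,239.5))
print(pad,blk,b0,g0,b1,g1,(b1-b0)@u,(b1-blk)@u,(b0-blk)@u)
i=t["img"];cv2.imwrite("pics/l2.png",np.hstack([crop(i,375,180,50,60,8),crop(s["img"],190,200,50,60,8)]))
E
```

```text
[ 544.80070746 -271.47338936   25.        ] [ 544.20902631 -270.33960803   25.        ] [ 513.91533859 -266.51411998   94.49648883] 0.7776849631180446 [ 581.89391173 -278.40318034   88.08317858] 0.8417161712444529 68.9513668013318 38.428873118109195 -30.522493683222596
```

View pics/l2.png

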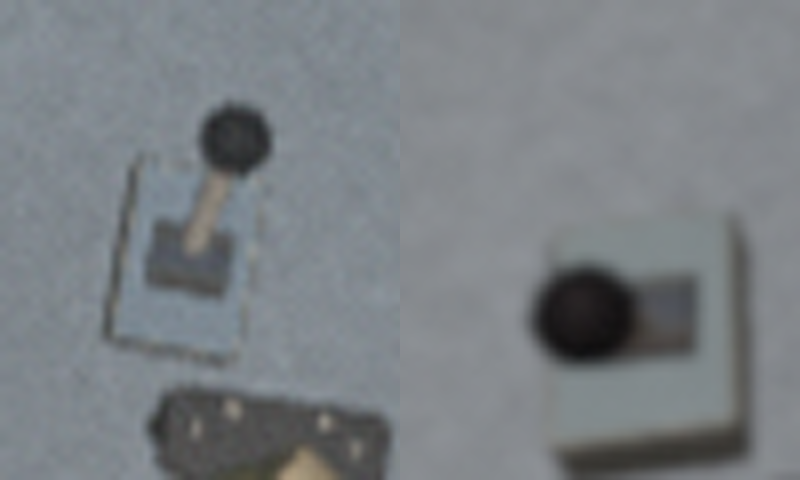

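The picture shows the lever leaning to the far side. The ball is 38.4 mm past the pivot, which is full throw, and the fuse hasn't moved since it was seated. I'm handing the job in.

```bash
python3 -c "
from cell import ctrl
print(ctrl.close_job())"
```

```text
the job is handed in; nothing more can be done
None
```

I handed the job in: the large fuse is snapped home in the holder and the isolator lever is fully over, but no verdict came back and I couldn't read the studs, so this rests on force and camera checks.

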